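# Steady the swinging drop hook and hang the lever on it

## Robot

A 6-joint arm with a two-finger parallel gripper is mounted at the origin on the work surface. World frame = base frame: x ahead of the robot, y to its left, z up, the work surface at z = 0. Lengths are in m, angles in rad, forces in N, time in s.
With the tool pointing down it reaches from about 0.275 to 0.775 m from the base axis. Payload 14.6 kg.
Tool frame: the origin (TCP) lies between the finger pads; the fingertips stand 22 mm ahead of it and the grasp point (between the pads) lies 3 mm ahead of it (robot.tips_ahead is the distance from the TCP to the fingertips, in m); z points along the fingers, y is the line along which they close (so a half turn about z gives the same grasp; the last joint's range is limited). The gripper opens to 85 mm and grips with 20 to 120 N. Pads are 22 mm wide; open, the fingers measure 114 mm over their backs; the gripper's body (76 mm by 85 mm) begins 54 mm behind the grasp point. The pads swing forward as they close: fully open they stand 13 mm farther back than shut.
Start: joints at [1.18, 0.263, -0.048, 1.259, 0, 1.415], TCP at [0.123, 0.51, 0.253] pointing down, gripper open.
Joint ranges: [-2.65, 2.65], [-0.89, 1.7], [-1.18, 1.37], [-2.13, 2.11], [-1.35, 1.29], [-3.14, 3.14]. Speed limits (rad/s): [1.89, 1.89, 2.57, 2.79, 3.14, 3.14].

## Interface

Orientations are given as a rotation vector (axis times angle).
In Python, from rig import robot, optics gives the robot as it stands.
- The arm moves only by the tool jog_arm, never from a script. Its argument "plan" is a list that holds one entry, the list of rows, each a list of 4 numbers: the shift along the tool's x, y, z in m, then the turn about the tool's z in rad. A call has exactly 5 rows; each row shifts and turns the commanded pose from where the row before left it, along the tool's axes as they then stand; what a row does not reach is not made up. A row lasts 1/12 s, in which the tool goes at most 41.7 mm and 7.16 degrees, less where a joint would pass 70% of its speed; a pose out of reach is approached as far as the arm can. A call with a gripper value outside its range is refused whole. "hand" is the closure, from -1 (fully open) to 1 (shut), set as the call begins (left out, the last holds). The fingers move at their own pace and stop on an object; the grip force is fixed at half the most. Time passes only in rows, so rows that do not move let the fingers close, or fill a call up. It gives the time, the measured TCP pose, the force, the opening and the grip force at its end, in the units of the state.
- robot.read_state(): the state, without advancing time (a new reading comes with each control period).
- optics.read_camera(name): name is "scene" or "top"; returns a dict with "pixels" (400x640x3 uint8, blue, green, red), "fx", "fy", "cx", "cy" (pixels), "R" (3x3) and "t" (3): a world point X has camera coordinates R X + t. Camera axes: x right, y down, z forward; pixel columns grow to the right and rows downward; lengths in m; the calibration is good to about 2 mm. A picture is of the moment at which its call begins. There is no depth.
- robot.finish_job(): hands the job in; it is judged then, once.
The state is a dict: "time": time; "q": joint angles; "qvel": joint speeds; "tau": joint torques, N m; "ee_pos": TCP position; "ee_rot": TCP orientation; "ft_force": force on the tool from outside, world axes, zero at the start; "torque": the same for the moment, N m; "gripper_width": finger opening in m; "finger_force": force on a finger pad.
Only numpy, scipy, OpenCV 4.12 (cv2) and the standard library are available. Lean on these libraries where they do the work, as an engineer would, in place of code of your own. Each camera call takes 0.05 s, during which the arm holds its last target. There are 200 camera calls.

## Task

Pick up the machined lever that has an eye (not its undrilled twin) and, with the nose of its eye end, push the shank of the swinging hook gently (never with more than 15 N) back until the hook rests against its rubber stop, and hold it pressed there lightly, with about 5 N, for a second so that it is steady. Without letting it swing back, slide the nose down the shank so that the hook's point comes up through the eye, then lower the lever's other end and let go, so that the lever hangs from the bottom of the hook, swinging by no more than a few centimetres. Leave the undrilled twin, the can and the screwdriver alone.

Things in the scene. Friction and masses are not known exactly. Their poses are not given: they have to be found in the camera images.
- hanger: grey steel gallows fixed to the bench, 462 mm tall, carrying the hook. Origin on the bench straight below the hook's pivot; x points away from the robot to the post (30 mm square, centre at x = 170 mm), y lies along the pivot, z up. Its arm (30 mm wide, underside 432 mm up) runs from x = -5 mm to the post; the pivot's cheeks reach down to 410 mm, 15 mm to either side in x
- hanger_pivot (a point): the hook's pivot, 420 mm above the hanger's origin. The hook is 8 mm round steel, 0.22 kg: straight shank down from the pivot (15 mm thick from 25 to 75 mm below it), a half-round bend at the foot towards hanger -x (the robot), then the point rising parallel to the shank, 25 mm from it between centrelines, 17 mm clear gap
- hook: the swinging hook: origin at its pivot, z up its shank, point on its -x side. Swings freely about y, in motion from the start (0.1 to 0.2 rad either way, period about 0.8 s, dying out slowly); at rest its foot leans 0.03 rad to hanger +x. A rigid rubber-faced stop behind it (hanger +x) halts the shank; it is set anew each time, somewhere 0.14 to 0.26 rad past plumb
- hook_tip (a point): end of the hook's point (moves with the hook): 25 mm from the shank's centreline to -x, 161 mm below the pivot when plumb
- hook_bowl (a point): top of the bar in the bottom of the hook's bend, 196 mm below the pivot and 12.5 mm to -x of the shank's centreline when plumb (moves with the hook)
- hook_shank (a point): point on the shank's centreline 135 mm below the pivot, a good height for the nose to meet it: above the point (moves with the hook)
- lever: loose bright metal lever, about 0.26 kg, lying flat: square boss 36 x 36 x 26 mm high at one end, flat bar 24 mm wide, and a round eye at the other end (40 mm outside, 24 mm hole). Bar and eye are 8 mm thick, flush with the underside. Origin under the boss's centre; x points along the bar to the eye (centre at x = 120 mm, nose ends at 140 mm), z up. Grip the boss across its y faces
- lever_eye (a point): centre of the lever's eye hole, 4 mm above the underside, in the middle of its thickness
- lever_boss (a point): centre of the boss, 13 mm above the underside
- blank: the undrilled twin, same shape and size, but its round end is solid: leave alone. Origin and axes as for the lever
- can: dark drinks can, 62 mm diameter, 145 mm tall, standing; origin under its centre. Leave alone
- driver: screwdriver lying on the bench; origin at its middle on the bench top. Leave alone
Not all that is in view belongs to the job. Leave any purple or turquoise look-alike of the lever alone.

How it is judged:
On the way, in this order (a step that is already met when the one before it is completed fails the run):
1. the lever's nose presses the hook lightly (3 to 7 N) against its stop, the hook steady, for 0.8 s (contact force between lever and hanger between 3 and 7 N and angular speed of hook below 0.15 rad/s and x of hook_tip in the frame of hanger above -0.012 m and z of lever_eye in the frame of hook_tip above 0 m), for 0.8 s.
2. with the hook still held back (its point not back within 13 mm of where it is when plumb), the point is up through the eye (x of hook_tip in the frame of hanger above -0.012 m and z of lever_eye in the frame of hook_tip below -0.006 m and distance between lever_eye and hook_tip below 0.045 m and horizontal distance between lever_eye and hook_tip below 0.017 m), for 0.1 s.
At the end, for the whole second after the job is handed in: the lever hangs by its eye from the bottom of the hook (eye centre within 22 mm of the bowl), boss down and within about 0.35 rad of vertical, released, boss moving slower than 0.3 m/s (a swing of some 4 cm) (distance between lever_eye and hook_bowl below 0.022 m and height (world z) of lever_boss between 0.05 and 0.13 m and angle between lever's own x axis and vertical below 0.35 rad and linear speed of lever below 0.3 m/s and contact force between lever and hanger above 0.5 N); the robot touches nothing.
It fails at once if the hanger or its hook is pushed with more than 18 N (contact force between anything else and hanger above 18 N).
It fails at once if the undrilled twin is moved more than 20 mm (distance of blank from where it was at the start of the episode above 0.02 m).
It fails at once if the can is moved more than 20 mm (distance of can from where it was at the start of the episode above 0.02 m).
It fails at once if the screwdriver is moved more than 20 mm (distance of driver from where it was at the start of the episode above 0.02 m).
It also fails if it takes over 72 s, if anything falls off the work surface, if the arm or the gripper's body presses on something with over 40 N, if the wrist force passes 120 N, or if a joint passes its speed limit or range.

## Working session

There is one attempt and no reset: what is moved stays moved. The work goes in short steps, Python scripts to look and compute and a tool call to move; the robot and the scene stay as the last step left them, time stands still between calls to the robot, and variables do not carry over. Pictures are saved under pics/ and viewed, at most 10 in all, crops included, and the job is handed in when it is done.

Besides the shell and the picture viewer there is one more tool, called after "Request:" as name(argument=value, ...) on one line, values as JSON. jog_arm: Moves the arm, as the interface text tells. Its arguments: {"type":"object","properties":{"plan":{"type":"array","items":{"type":"array","items":{"type":"array","items":{"type":"number"}}}},"hand":{"type":"number"}},"required":["plan"]}

```bash
ls; mkdir -p pics; cat > h.py <<'E'
from rig import robot, optics
import numpy as np, cv2
from scipy.spatial.transform import Rotation as Ro
def cam(n):
    c=optics.read_camera(n); c['R']=np.array(c['R']); c['t']=np.array(c['t']); return c
def proj(c,X):
    p=np.atleast_2d(X)@c['R'].T+c['t']; return np.c_[c['fx']*p[:,0]/p[:,2]+c['cx'],c['fy']*p[:,1]/p[:,2]+c['cy']]
def onz(c,uv,z):
    d=c['R'].T@np.array([(uv[0]-c['cx'])/c['fx'],(uv[1]-c['cy'])/c['fy'],1]); o=-c['R'].T@c['t']
    return o+d*(z-o[2])/d[2]
E
python3 - <<'E'
from h import *
for n in('top','scene'):
    c=cam(n); cv2.imwrite(f'pics/{n}0.png',c['pixels']); print(n,-c['R'].T@c['t'],c['R'],c['fx'])
s=robot.read_state();print(s)
E
```

```text
pics
top [0.48768959 0.01477608 1.43044036] [[-0.01218315 -0.99977458  0.01738877]
 [-0.99537487  0.01046862 -0.09549485]
 [ 0.09529129 -0.01847177 -0.99527803]] 379.92057256410146
scene [1.73560623 0.25630525 1.03725358] [[-0.21427398  0.97669488  0.01240076]
 [ 0.55248267  0.13165753 -0.82306087]
 [-0.80551199 -0.16950932 -0.56781778]] 462.3386270224128
{'time': 0.1, 'q': array([ 1.17967566e+00,  2.63469789e-01, -4.87971354e-02,  1.25938699e+00,
        2.78354845e-05,  1.41552340e+00]), 'qvel': array([-1.41869715e-03, -1.32911827e-03,  2.63109243e-03, -2.52761056e-05,
       -1.48782869e-03,  5.38933447e-04]), 'tau': array([ 3.99599419e-03, -6.38579178e+01,  3.85061252e+01,  1.01300111e-02,
       -1.19985211e-04, -1.54826688e-05]), 'ee_pos': array([0.12258764, 0.51029605, 0.25290394]), 'ee_rot': array([-3.69580340e-01, -3.11951774e+00,  1.28523739e-03]), 'ft_force': array([-0.03668861, -0.48532628,  0.17719563]), 'torque': array([ 0.04134118, -0.02514643, -0.05353994]), 'finger_force': 0.0, 'gripper_width': 0.08516290203224941}
```

View pics/top0.png

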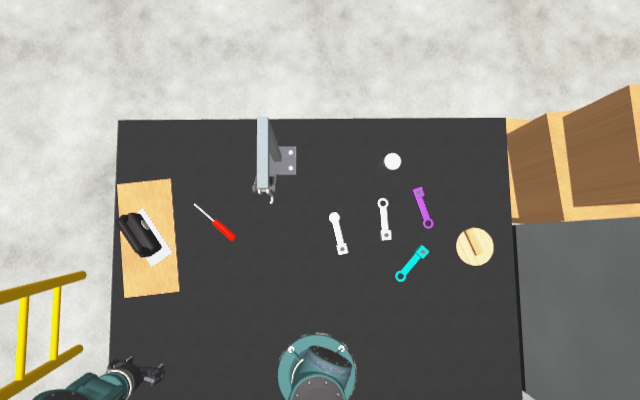

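View pics/scene0.png

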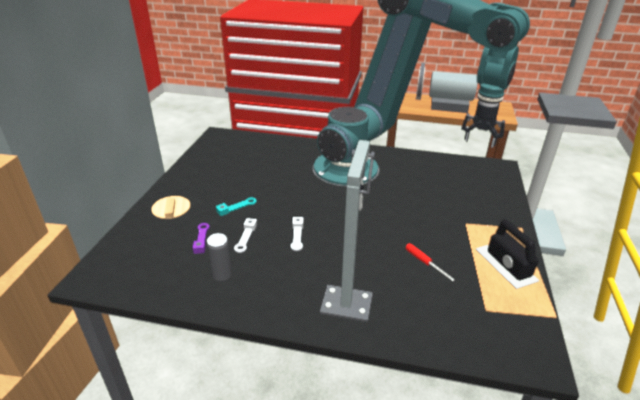

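Candidates in the top view: white levers at (338,233), whose round end looks solid, and (384,218), whose round end shows a dark hole. The purple (424,208) and turquoise (411,263) ones are decoys. The hanger is at about (265,190) at its tip. Next I'll take enlarged crops.

```bash
python3 - <<'E'
from h import *
c=cam('top'); p=c['pixels']
a=cv2.resize(p[185:265,310:410],None,fx=6,fy=6,interpolation=cv2.INTER_CUBIC)
cv2.imwrite('pics/a.png',a)
b=cv2.resize(p[110:210,235:310],None,fx=6,fy=6,interpolation=cv2.INTER_CUBIC)
c=cam('scene'); p=c['pixels']
b2=cv2.resize(p[140:325,310:385],None,fx=3.24,fy=3.24,interpolation=cv2.INTER_CUBIC)[:600]
cv2.imwrite('pics/b.png',np.hstack([np.pad(b,((0,600-b.shape[0]),(0,0),(0,0))),np.pad(b2,((0,600-b2.shape[0]),(0,0),(0,0)))]))
E
```

```text
(no output)
```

View pics/a.png

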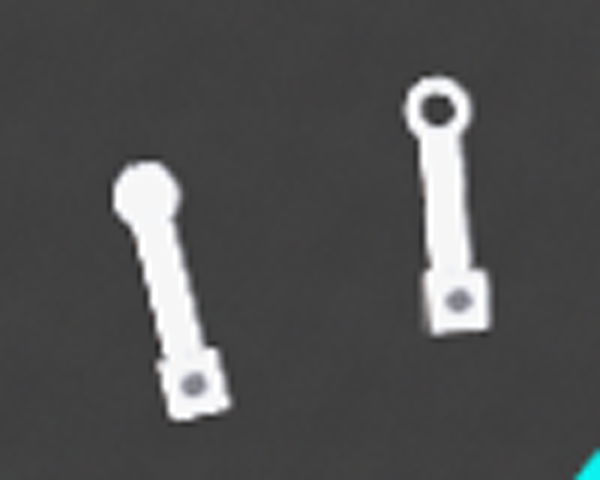

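View pics/b.png

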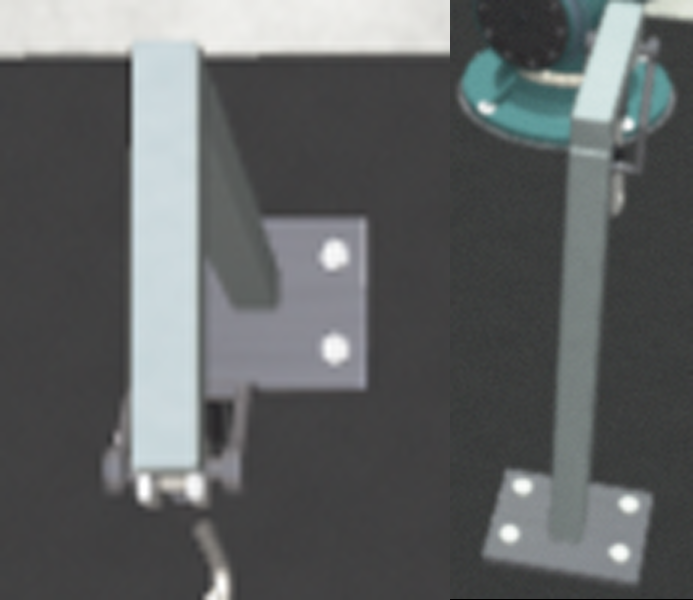

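The lever with the eye is the right-hand one: its eye is at crop (438,109) and its boss hole at (458,300). The left one's round end is solid. The hanger's arm top runs from crop (166,42) to (166,467), and the four base bolts are visible in both views.

```bash
python3 - <<'E'
from h import *
t=cam('top'); s=cam('scene')
f=lambda u,v,x0,y0,k:((u+.5)/k-.5+x0,(v+.5)/k-.5+y0)
e=onz(t,f(438,109,310,185,6),.004); e8=onz(t,f(438,109,310,185,6),.008); b=onz(t,f(458,300,310,185,6),.026)
d=b-e8
print('eye',e,e8,'boss',b,'dist',np.linalg.norm(d[:2]),'yaw',np.arctan2(-d[1],-d[0]))
A=onz(t,f(166.3,467,235,110,6),.462);B=onz(t,f(166,42,235,110,6),.462)
v=B-A; print('arm near',A,'far',B,np.linalg.norm(v[:2]),'yaw',np.arctan2(v[1],v[0]))
bs=[onz(s,f(u-450,w,310,140,3.24),.008) for u,w in((522,486),(629,504),(509,533),(620,552))]
print('bolts scene',np.round(bs,4),np.mean(bs,0))
bt=[onz(t,f(u,w,235,110,6),.008) for u,w in((334,254),(334,348))]; print('bolts top',bt)
for w in((205,388),(367,388),(367,217)): print('plate',onz(t,f(*w,235,110,6),.006))
print(robot.tips_ahead, Ro.from_rotvec(robot.read_state()['ee_rot']).as_matrix())
E
```

```text
eye [ 0.61901531 -0.25733338  0.004     ] [ 0.61864705 -0.25657033  0.008     ] boss [ 0.49873104 -0.26211837  0.026     ] dist 0.1200442890028865 yaw 0.04623305395291691
arm near [0.61959321 0.13827979 0.462     ] far [0.80608011 0.1387262  0.462     ] 0.18648744054271693 yaw 0.0023937623335951574
bolts scene [[0.7438 0.0868 0.008 ]
 [0.7438 0.1883 0.008 ]
 [0.8041 0.0867 0.008 ]
 [0.8037 0.1885 0.008 ]] [0.77385658 0.13756312 0.008     ]
bolts top [array([0.81660164, 0.09031337, 0.008     ]), array([0.75618811, 0.09063386, 0.008     ])]
plate [0.73171742 0.17216333 0.006     ]
plate [0.73077559 0.07005598 0.006     ]
plate [0.84084512 0.06932021 0.006     ]
0.022 [[-9.72324648e-01  2.33633814e-01 -1.42265034e-04]
 [ 2.33633850e-01  9.72324590e-01 -3.39545090e-04]
 [ 5.89985769e-05 -3.63385987e-04 -9.99999932e-01]]
```

```bash
python3 - <<'E'
from h import *
s=cam('scene');t=cam('top')
print(proj(s,[[.6186,-.2566,.008],[.4987,-.2621,.026]]))
pts=[[.7946,.139,z] for z in (0.006,.447)]+[[.6246,.139,.462],[.81,.139,.462]]
print(proj(s,pts)); print(proj(t,pts))
s0=s['pixels']
# eye/boss blobs in scene
g=cv2.inRange(s0,(200,200,200),(255,255,255)); n,l,st,ce=cv2.connectedComponentsWithStats(g[195:265,200:320]); print(st+[200,195,0,0,0],ce+[200,195])
k=cv2.resize(s0[150:310,230:370],None,fx=3.5,fy=3.5,interpolation=cv2.INTER_CUBIC)
cv2.imwrite('pics/c.png',k)
E
```

```text
[[239.95281876 246.81586403]
 [249.92955387 221.49982636]]
[[345.87784389 305.29179852]
 [353.81574821 178.43199856]
 [364.02448734 140.98372672]
 [353.13210616 176.41327658]]
[[277.49147272 157.82531164]
 [262.86271081 122.61731312]
 [262.02187819 185.48387596]
 [262.14747998 115.12228622]]
[[ 200  195  120   70 7698]
 [ 293  217   10    8   71]
 [ 244  219   12    7   67]
 [ 291  226   11   24  193]
 [ 234  228   18   24  179]
 [ 207  234   20   13  192]] [[259.75097428 228.94842816]
 [297.32394366 220.42253521]
 [249.7761194  221.98507463]
 [296.63212435 238.19689119]
 [243.38547486 239.49162011]
 [216.54166667 239.53645833]]
```

View pics/c.png

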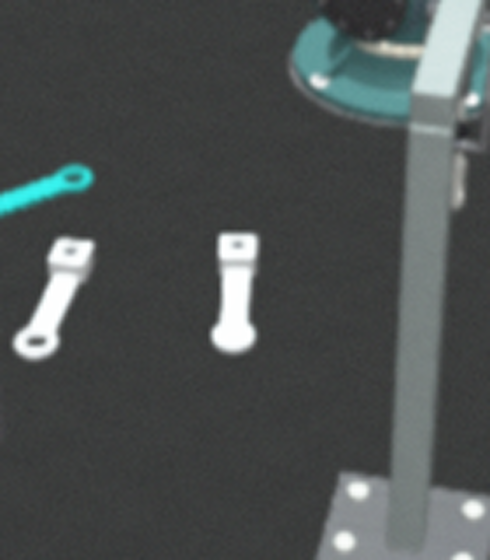

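Request:
jog_arm(plan=[[[-0.0219,-0.0265,0,0],[-0.0219,-0.0265,0,0],[-0.0219,-0.0265,0,0],[-0.0219,-0.0265,0,0],[-0.0219,-0.0265,0,0]]], hand=-1)

```text
time: 0.82
ee_pos: [0.1983, 0.3546, 0.2533]
ee_rot: [0.369, 3.12, 0.0]
ft_force: [0.7, 0.1, 1.6]
gripper_width: 0.0857
finger_force: 0.0
```

Request:
jog_arm(plan=[[[-0.0219,-0.0265,0,0],[-0.0219,-0.0265,0,0],[-0.0219,-0.0265,0,0],[-0.0219,-0.0265,0,0],[-0.0219,-0.0265,0,0]]])

```text
time: 1.23
ee_pos: [0.2739, 0.2002, 0.2535]
ee_rot: [0.369, 3.119, 0.001]
ft_force: [0.9, 1.0, 0.5]
gripper_width: 0.0855
finger_force: 0.0
```

Request:
jog_arm(plan=[[[-0.0219,-0.0265,0,0],[-0.0219,-0.0265,0,0],[-0.0219,-0.0265,0,0],[-0.0219,-0.0265,0,0],[-0.0219,-0.0265,0,0]]])

```text
time: 1.65
ee_pos: [0.3495, 0.0454, 0.2535]
ee_rot: [0.37, 3.119, 0.0]
ft_force: [1.1, 0.9, -0.1]
gripper_width: 0.0856
finger_force: 0.0
```

Request:
jog_arm(plan=[[[-0.0219,-0.0265,0,0],[-0.0219,-0.0265,0,0],[-0.0219,-0.0265,0,0],[-0.0219,-0.0265,0,0],[-0.0219,-0.0265,0,0]]])

```text
time: 2.07
ee_pos: [0.4251, -0.109, 0.2533]
ee_rot: [0.37, 3.119, -0.0]
ft_force: [2.1, 0.4, 0.0]
gripper_width: 0.0852
finger_force: 0.0
```

Request:
jog_arm(plan=[[[-0.0219,-0.0265,0,0],[-0.0219,-0.0265,0,0],[-0.0219,-0.0265,0,0],[-0.0219,-0.0265,0,0],[-0.0219,-0.0265,0,0]]])

```text
time: 2.48
ee_pos: [0.5006, -0.2633, 0.2532]
ee_rot: [0.37, 3.12, -0.0]
ft_force: [0.3, -0.0, -0.4]
gripper_width: 0.0852
finger_force: 0.0
```

Request:
jog_arm(plan=[[[0,0,0.03,-0.0562],[0,0,0.03,-0.0562],[0,0,0.03,-0.0562],[0,0,0.02,-0.0562],[0,0,0,-0.0562]]])

```text
time: 2.9
ee_pos: [0.4986, -0.2605, 0.1392]
ee_rot: [0.075, -3.136, -0.006]
ft_force: [-0.6, 0.5, 0.1]
gripper_width: 0.0853
finger_force: 0.0
```

```bash
cat >> h.py <<'E'
def st():
    s=robot.read_state(); R=Ro.from_rotvec(s['ee_rot']).as_matrix()
    print('t',round(s['time'],2),'p',np.round(s['ee_pos'],4),'yawy',round(np.arctan2(R[1,1],R[0,1]),4),'tilt',np.round(R[:2,2],4),'f',np.round(s['ft_force'],2),'w',round(s['gripper_width'],4),'ff',round(s['finger_force'],1),'q',np.round(s['q'],2)); return s,R
E
python3 -c "
from h import *
s,R=st(); print(R.T@(np.array([.4989,-.262,.05])-s['ee_pos']), 'turn',np.arctan2(R[1,1],R[0,1])-(np.pi/2+.046))"
```

```text
t 2.9 p [ 0.4986 -0.2605  0.1392] yawy 1.6186 tilt [-0.0048  0.0035] f [-0.64  0.45  0.08] w 0.0853 ff 0.0 q [-0.63  0.39 -0.18  1.01 -0.   -0.67]
[-0.00069139 -0.00182225  0.08919455] turn 0.0017640978504589455
```

Request:
jog_arm(plan=[[[-0.0007,-0.0016,0.03,0],[0,0,0.03,0],[0,0,0.028,0],[0,0,0.018,0],[0,0,0.0072,0]]])

```text
time: 3.32
ee_pos: [0.4999, -0.2624, 0.0276]
ee_rot: [0.071, -3.138, -0.003]
ft_force: [-0.1, 1.1, -0.4]
gripper_width: 0.085
finger_force: 0.0
```

Request:
jog_arm(plan=[[[0,0,0,0],[0,0,0,0],[0,0,0,0],[0,0,0,0],[0,0,0,0]]], hand=1)

```text
time: 3.73
ee_pos: [0.5017, -0.2636, 0.0316]
ee_rot: [-0.071, 3.139, -0.002]
ft_force: [-1.6, -0.1, 8.3]
gripper_width: 0.0349
finger_force: 60.5
```

Request:
jog_arm(plan=[[[0,0,0,0],[0,0,0,0],[0,0,0,0],[0,0,0,0],[0,0,0,0]]])

```text
time: 4.15
ee_pos: [0.5017, -0.2636, 0.0316]
ee_rot: [-0.071, 3.139, -0.002]
ft_force: [-1.0, 1.6, 8.6]
gripper_width: 0.0349
finger_force: 60.7
```

```bash
python3 -c "
from h import *
s,R=st()"
```

```text
t 4.15 p [ 0.5017 -0.2636  0.0316] yawy 1.6161 tilt [ 0.0019 -0.0014] f [-0.96  1.6   8.61] w 0.0349 ff 60.7 q [-0.63  0.49 -0.34  0.74  0.   -0.67]
```

Request:
jog_arm(plan=[[[0,0,-0.015,0],[0,0,-0.03,0],[0,0,-0.035,0],[0,0,-0.035,0],[0,0,-0.03,0]]])

```text
time: 4.57
ee_pos: [0.501, -0.2631, 0.1781]
ee_rot: [-0.071, 3.139, -0.002]
ft_force: [0.2, -0.2, -2.1]
gripper_width: 0.0348
finger_force: 60.5
```

Request:
jog_arm(plan=[[[0,0,-0.035,0.009],[0,0,-0.035,0.009],[0,0,-0.03,0.009],[0,0,-0.025,0.009],[0,0,-0.016,0.0093]]])

```text
time: 4.98
ee_pos: [0.501, -0.2632, 0.3196]
ee_rot: [0.001, 3.139, -0.003]
ft_force: [-0.3, 0.2, -2.9]
gripper_width: 0.0344
finger_force: 60.6
```

Request:
jog_arm(plan=[[[0.0051,0.015,0,0],[0.0051,0.028,0,0],[0.0051,0.03,0,0],[0.0051,0.03,0,0],[0.0051,0.03,0,0]]])

```text
time: 5.4
ee_pos: [0.4748, -0.1289, 0.3166]
ee_rot: [0.001, 3.141, -0.0]
ft_force: [0.8, -0.1, -2.4]
gripper_width: 0.0345
finger_force: 60.5
```

Request:
jog_arm(plan=[[[0.0051,0.03,0,0],[0.0051,0.03,0,0],[0.0051,0.03,0,0],[0.0051,0.03,0,0],[0.0051,0.03,0,0]]])

```text
time: 5.82
ee_pos: [0.4492, 0.0212, 0.3168]
ee_rot: [0.0, 3.141, -0.0]
ft_force: [-0.0, 0.2, -2.6]
gripper_width: 0.0343
finger_force: 60.5
```

Request:
jog_arm(plan=[[[0.0051,0.03,0,0],[0.0051,0.03,0,0],[0.0051,0.03,0,0],[0.0051,0.02,0,0],[0.0051,0.0076,0,0]]])

```text
time: 6.23
ee_pos: [0.4238, 0.1396, 0.3167]
ee_rot: [-0.003, 3.141, 0.001]
ft_force: [-0.5, -0.2, -2.2]
gripper_width: 0.0347
finger_force: 60.7
```

```bash
python3 - <<'E'
from h import *
s,R=st()
S=[];T=[];ts=[]
for i in range(8):
    T.append(cam('top'));ts.append(robot.read_state()['time'])
for i in range(2): S.append(cam('scene'))
f=np.array(s['ft_force']);print(ts)
a=cv2.resize(T[0]['pixels'][165:255,235:325],(400,400),interpolation=cv2.INTER_CUBIC)
b=cv2.resize(S[0]['pixels'][90:240,290:440],(400,400),interpolation=cv2.INTER_CUBIC)
cv2.imwrite('pics/d.png',np.hstack([a,b]))
np.save('T.npy',np.array([c['pixels'] for c in T]))
E
```

```text
t 6.23 p [0.4238 0.1396 0.3167] yawy 1.5729 tilt [0.0008 0.0006] f [-0.49 -0.22 -2.2 ] w 0.0347 ff 60.7 q [ 0.13  0.11 -0.07  1.39  0.    0.13]
[6.2833, 6.3333, 6.3833, 6.4333, 6.4833, 6.5333, 6.5833, 6.6333]
```

View pics/d.png

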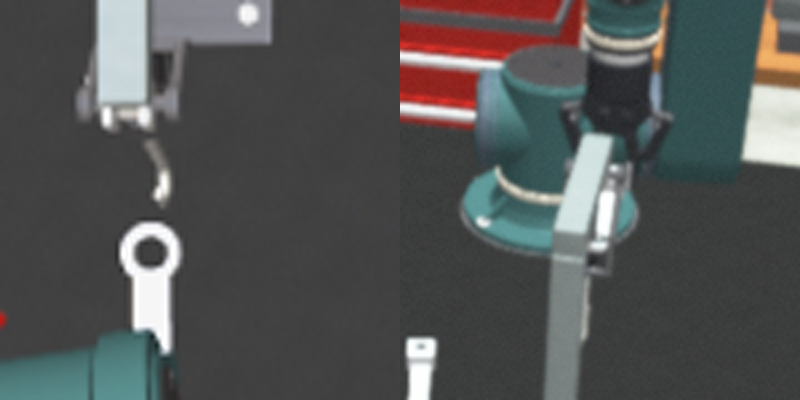

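```bash
python3 - <<'E'
from h import *
t=cam('top'); k=400/90
f=lambda u,v:((u+.5)/k-.5+235,(v+.5)/k-.5+165)
print('eye',onz(t,f(150,251),.289),onz(t,f(150,222),.289))
print('tip',onz(t,f(163,203),.262),'bend?',onz(t,f(165,180),.22),'shank top',onz(t,f(150,142),.345))
print('arm near mid',onz(t,f(124,105),.462), 'cheeks',onz(t,f(128,118),.42))
T=np.load('T.npy')
for p in T:
    g=p[190:212,262:282].max(2).astype(float); ys,xs=np.where(g>120); print(ys.max()+190 if len(ys) else None, np.round([ (g>120).sum(), xs.mean()+262]),end=' ')
E
```

```text
eye [0.5412047  0.14204192 0.289     ] [0.56079233 0.14204542 0.289     ]
tip [0.57559617 0.13607716 0.262     ] bend? [0.59530096 0.13899475 0.22      ] shank top [0.60890766 0.13581072 0.345     ]
arm near mid [0.61746594 0.13773276 0.462     ] cheeks [0.61518832 0.14065252 0.42      ]
210 [ 54. 269.] 209 [ 56. 269.] 207 [ 45. 269.] 205 [ 46. 269.] 202 [ 44. 269.] 199 [ 43. 269.] 197 [ 43. 269.] 196 [ 39. 268.]
```

Request:
jog_arm(plan=[[[-0.006,-0.0015,0,0],[-0.01,-0.0015,0,0],[-0.01,-0.0015,0,0],[-0.008,0,0,0],[-0.004,0,0,0]]])

```text
time: 7.2
ee_pos: [0.4641, 0.1328, 0.3157]
ee_rot: [-0.001, -3.141, 0.0]
ft_force: [0.9, 0.3, -1.6]
gripper_width: 0.0343
finger_force: 60.6
```

Request:
jog_arm(plan=[[[-0.0015,0,0,0],[-0.0015,0,0,0],[-0.0015,0,0,0],[-0.0015,0,0,0],[-0.0015,0,0,0]]])

```text
time: 7.62
ee_pos: [0.47, 0.133, 0.3162]
ee_rot: [-0.0, 3.141, 0.0]
ft_force: [-0.8, 0.2, -3.8]
gripper_width: 0.0347
finger_force: 60.6
```

Request:
jog_arm(plan=[[[-0.0015,0,0,0],[-0.0015,0,0,0],[-0.0015,0,0,0],[-0.0015,0,0,0],[-0.0015,0,0,0]]])

```text
time: 8.03
ee_pos: [0.4777, 0.1329, 0.3161]
ee_rot: [-0.0, -3.142, -0.0]
ft_force: [0.2, 0.8, -2.5]
gripper_width: 0.0346
finger_force: 60.7
```

Request:
jog_arm(plan=[[[-0.0015,0,0,0],[-0.0015,0,0,0],[-0.0015,0,0,0],[-0.0015,0,0,0],[-0.0015,0,0,0]]])

```text
time: 8.45
ee_pos: [0.4852, 0.1329, 0.3161]
ee_rot: [0.0, 3.142, -0.0]
ft_force: [-0.0, -0.5, -2.1]
gripper_width: 0.0344
finger_force: 60.6
```

Request:
jog_arm(plan=[[[-0.0015,0,0,0],[-0.0015,0,0,0],[-0.0015,0,0,0],[-0.0015,0,0,0],[-0.0015,0,0,0]]])

```text
time: 8.87
ee_pos: [0.4927, 0.1329, 0.316]
ee_rot: [-0.0, -3.142, -0.0]
ft_force: [0.6, 0.5, -2.7]
gripper_width: 0.0347
finger_force: 60.6
```

```bash
python3 - <<'E'
from h import *
s,R=st(); v=[]
for i in range(8):
    t=cam('top'); g=t['pixels'][185:235,262:280]; v.append(robot.read_state()['ft_force'])
print(np.round(v,2))
E
```

```text
t 8.87 p [0.4927 0.1329 0.316 ] yawy 1.5707 tilt [-0.0001  0.    ] f [ 0.59  0.53 -2.67] w 0.0347 ff 60.6 q [0.1  0.23 0.07 1.41 0.   0.1 ]
[[-0.66  0.09 -2.13]
 [ 0.37  0.12 -2.55]
 [ 0.06 -0.56 -3.23]
 [-0.17 -0.59 -1.44]
 [-1.1  -0.13 -2.35]
 [-0.02 -0.34 -2.49]
 [-0.12 -0.53 -2.75]
 [ 0.62  0.6  -3.13]]
```

Request:
jog_arm(plan=[[[-0.0008,0.0003,0,0],[-0.0008,0.0003,0,0],[-0.0008,0.0003,0,0],[-0.0008,0.0003,0,0],[-0.0008,0.0003,0,0]]])

```text
time: 9.68
ee_pos: [0.4966, 0.1345, 0.316]
ee_rot: [-0.0, -3.141, -0.0]
ft_force: [0.9, 0.4, -2.5]
gripper_width: 0.0346
finger_force: 60.6
```

Request:
jog_arm(plan=[[[-0.0006,0,0,0],[-0.0006,0,0,0],[-0.0006,0,0,0],[-0.0006,0,0,0],[-0.0006,0,0,0]]])

```text
time: 10.1
ee_pos: [0.4996, 0.1344, 0.3161]
ee_rot: [-0.0, -3.142, 0.0]
ft_force: [0.0, -0.4, -2.8]
gripper_width: 0.0346
finger_force: 60.6
```

Request:
jog_arm(plan=[[[-0.0006,0,0,0],[-0.0006,0,0,0],[-0.0006,0,0,0],[-0.0006,0,0,0],[-0.0006,0,0,0]]])

```text
time: 10.52
ee_pos: [0.5026, 0.1344, 0.3161]
ee_rot: [-0.0, -3.142, 0.0]
ft_force: [-0.9, 0.3, -3.1]
gripper_width: 0.0345
finger_force: 60.6
```

Request:
jog_arm(plan=[[[-0.0006,0,0,0],[-0.0006,0,0,0],[-0.0006,0,0,0],[-0.0006,0,0,0],[-0.0006,0,0,0]]])

```text
time: 10.93
ee_pos: [0.5056, 0.1344, 0.3161]
ee_rot: [-0.0, -3.142, 0.0]
ft_force: [-0.1, 0.4, -2.8]
gripper_width: 0.0346
finger_force: 60.6
```

```bash
python3 - <<'E'
from h import *
s,R=st()
t=cam('top')['pixels']
cv2.imwrite('pics/e.png',cv2.resize(t[155:235,235:315],(560,560),interpolation=cv2.INTER_CUBIC))
print(robot.read_state()['ft_force'])
E
```

```text
t 10.93 p [0.5056 0.1344 0.3161] yawy 1.5707 tilt [-0. -0.] f [-0.11  0.43 -2.76] w 0.0346 ff 60.6 q [0.1  0.25 0.1  1.42 0.   0.1 ]
[-0.70975795  0.55828142 -2.85454847]
```

View pics/e.png

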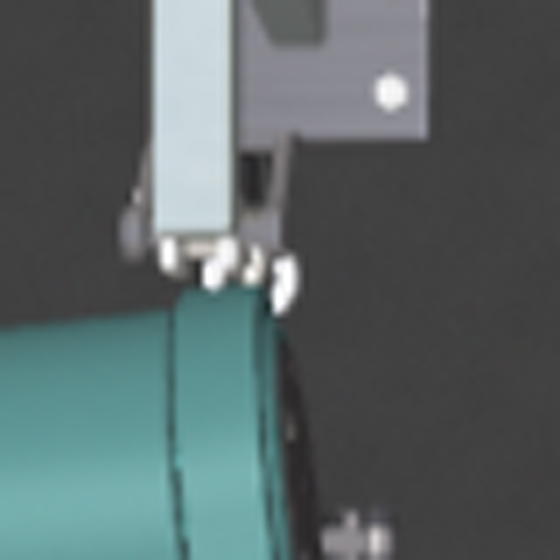

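The top view shows the wrist above the lever, the hook at (285,280) leaning away, and a clear gap between the wrist edge (y 290) and the hanger arm end (y 232). The shank is moving freely, so the stop has not been reached yet.

Request:
jog_arm(plan=[[[-0.0006,0,0,0],[-0.0006,0,0,0],[-0.0006,0,0,0],[-0.0006,0,0,0],[0,0,0,0]]])

```text
time: 11.4
ee_pos: [0.5081, 0.1344, 0.316]
ee_rot: [-0.0, -3.142, 0.0]
ft_force: [-0.1, -0.7, -1.7]
gripper_width: 0.0347
finger_force: 60.6
```

Request:
jog_arm(plan=[[[-0.0006,0,0,0],[-0.0006,0,0,0],[-0.0006,0,0,0],[-0.0006,0,0,0],[0,0,0,0]]])

```text
time: 11.82
ee_pos: [0.5105, 0.1345, 0.3161]
ee_rot: [0.0, 3.142, 0.0]
ft_force: [-0.8, -0.1, -1.5]
gripper_width: 0.0349
finger_force: 60.6
```

Request:
jog_arm(plan=[[[-0.0006,0,0,0],[-0.0006,0,0,0],[-0.0006,0,0,0],[-0.0006,0,0,0],[0,0,0,0]]])

```text
time: 12.23
ee_pos: [0.5129, 0.1344, 0.316]
ee_rot: [-0.0, -3.142, -0.0]
ft_force: [-0.6, -0.7, -3.0]
gripper_width: 0.0346
finger_force: 60.6
```

Request:
jog_arm(plan=[[[-0.0006,0,0,0],[-0.0006,0,0,0],[-0.0006,0,0,0],[-0.0006,0,0,0],[0,0,0,0]]])

```text
time: 12.65
ee_pos: [0.5152, 0.1344, 0.316]
ee_rot: [-0.0, -3.141, 0.0]
ft_force: [-0.2, -0.1, -2.3]
gripper_width: 0.0343
finger_force: 60.6
```

Request:
jog_arm(plan=[[[-0.0006,0,0,0],[-0.0006,0,0,0],[-0.0006,0,0,0],[0,0,0,0],[0,0,0,0]]])

```text
time: 13.07
ee_pos: [0.516, 0.1345, 0.3159]
ee_rot: [0.0, -3.139, 0.0]
ft_force: [-8.7, -0.9, -1.1]
gripper_width: 0.0346
finger_force: 60.8
```

```bash
cat >> h.py <<'E'
def fm(n=5):
    v=[]
    for i in range(n): optics.read_camera('scene'); v.append(robot.read_state()['ft_force'])
    print('f mean',np.round(np.mean(v,0),2))
E
python3 -c "
from h import *
fm();st()"
```

```text
f mean [-7.92 -0.01 -0.48]
t 13.32 p [0.516  0.1344 0.3159] yawy 1.5708 tilt [-0.0021 -0.0001] f [-8.02  0.12 -0.67] w 0.0347 ff 60.8 q [0.1  0.27 0.13 1.43 0.   0.1 ]
```

Request:
jog_arm(plan=[[[0.0004,0,0,0],[0,0,0,0],[0,0,0,0],[0,0,0,0],[0,0,0,0]]])

```text
time: 13.73
ee_pos: [0.5158, 0.1344, 0.316]
ee_rot: [-0.0, -3.14, 0.0]
ft_force: [-6.8, -0.3, -1.7]
gripper_width: 0.0348
finger_force: 60.8
```

```bash
python3 -c "
from h import *
fm(8);st()"
```

```text
f mean [-6.43 -0.26 -0.8 ]
t 14.13 p [0.5158 0.1344 0.3159] yawy 1.5708 tilt [-0.0015 -0.    ] f [-6.76 -0.91 -0.26] w 0.0345 ff 60.8 q [0.1  0.27 0.13 1.43 0.   0.1 ]
```

Request:
jog_arm(plan=[[[0.0004,0,0,0],[0,0,0,0],[0,0,0,0],[0,0,0,0],[0,0,0,0]]])

```text
time: 14.55
ee_pos: [0.5158, 0.1345, 0.316]
ee_rot: [-0.0, -3.141, 0.0]
ft_force: [-5.4, -0.1, -2.0]
gripper_width: 0.0346
finger_force: 60.8
```

Request:
jog_arm(plan=[[[0,0,0,0],[0,0,0,0],[0,0,0,0],[0,0,0,0],[0,0,0,0]]])

```text
time: 14.97
ee_pos: [0.5158, 0.1344, 0.316]
ee_rot: [-0.0, -3.141, 0.0]
ft_force: [-5.3, -0.2, -2.1]
gripper_width: 0.0346
finger_force: 60.8
```

Request:
jog_arm(plan=[[[0,0,0,0],[0,0,0,0],[0,0,0,0],[0,0,0,0],[0,0,0,0]]])

```text
time: 15.38
ee_pos: [0.5158, 0.1344, 0.316]
ee_rot: [-0.0, -3.141, 0.0]
ft_force: [-5.6, -1.2, -1.8]
gripper_width: 0.0347
finger_force: 60.8
```

```bash
python3 -c "
from h import *
fm(8);st()"
```

```text
f mean [-5.48 -0.13 -1.58]
t 15.78 p [0.5158 0.1344 0.316 ] yawy 1.5708 tilt [-0.0008 -0.    ] f [-5.21  0.01 -1.66] w 0.0348 ff 60.8 q [0.1  0.27 0.13 1.43 0.   0.1 ]
```

Request:
jog_arm(plan=[[[-0.0005,0,0.002,0],[-0.0005,0,0.002,0],[-0.0005,0,0.002,0],[-0.0005,0,0.002,0],[-0.0004,0,0.002,0]]])

```text
time: 16.2
ee_pos: [0.5183, 0.1344, 0.3059]
ee_rot: [-0.0, -3.141, 0.0]
ft_force: [-9.3, 0.7, -0.5]
gripper_width: 0.0349
finger_force: 60.7
```

```bash
python3 -c "
from h import *
fm(3);st()"
```

```text
f mean [-5.14  0.23 -2.19]
t 16.35 p [0.5182 0.1344 0.3058] yawy 1.5707 tilt [-0.0009 -0.    ] f [-6.36 -0.01 -1.21] w 0.0345 ff 60.7 q [0.1  0.27 0.11 1.41 0.   0.1 ]
```

Request:
jog_arm(plan=[[[-0.0003,0,0.002,0],[-0.0005,0,0.002,0],[-0.0005,0,0.002,0],[-0.0005,0,0.002,0],[-0.0004,0,0.002,0]]])

```text
time: 16.77
ee_pos: [0.5206, 0.1344, 0.2959]
ee_rot: [-0.0, -3.141, 0.0]
ft_force: [-9.8, -0.2, -0.4]
gripper_width: 0.0345
finger_force: 60.8
```

```bash
python3 -c "
from h import *
fm(3);st()"
```

```text
f mean [-4.39 -0.04 -1.29]
t 16.92 p [0.5206 0.1344 0.2959] yawy 1.5707 tilt [-0.0005 -0.0001] f [-6.24 -0.48 -0.92] w 0.0346 ff 60.7 q [ 0.1   0.28  0.09  1.38 -0.    0.1 ]
```

Request:
jog_arm(plan=[[[-0.0004,0,0.002,0],[-0.0005,0,0.002,0],[-0.0005,0,0.002,0],[-0.0005,0,0.002,0],[-0.0004,0,0.002,0]]])

```text
time: 17.33
ee_pos: [0.523, 0.1344, 0.2859]
ee_rot: [-0.0, -3.141, -0.0]
ft_force: [-10.2, -0.1, -0.7]
gripper_width: 0.0344
finger_force: 60.8
```

```bash
python3 - <<'E'
from h import *
fm(3);st()
s=cam('scene')['pixels']
cv2.imwrite('pics/f.png',cv2.resize(s[90:240,290:440],(600,600),interpolation=cv2.INTER_CUBIC))
E
```

```text
f mean [-4.65  0.   -0.88]
t 17.48 p [0.523  0.1344 0.286 ] yawy 1.5707 tilt [-0.0002 -0.    ] f [-6.17 -0.1  -0.09] w 0.0343 ff 60.7 q [0.1  0.28 0.07 1.36 0.   0.1 ]
```

View pics/f.png

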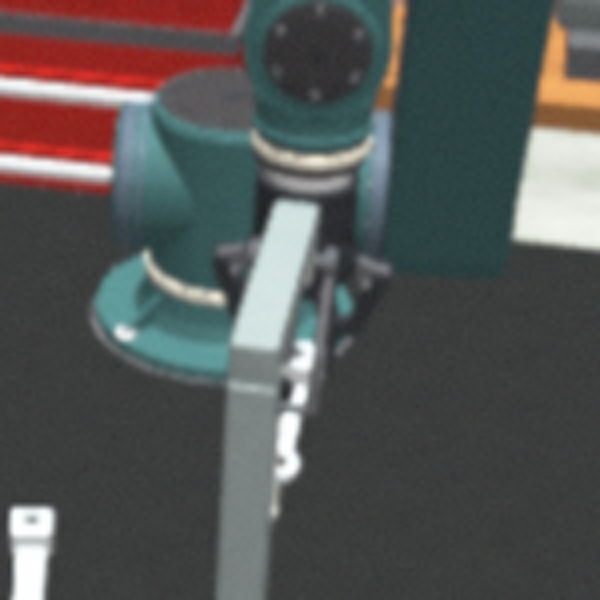

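The picture shows the eye at (288,465) behind the post and the hook's foot below it at (275,510). I'll keep sliding down.

Request:
jog_arm(plan=[[[-0.0003,0,0.0016,0],[-0.0004,0,0.0016,0],[-0.0004,0,0.0016,0],[-0.0004,0,0.0016,0],[-0.0003,0,0.0016,0]]])

```text
time: 17.95
ee_pos: [0.5249, 0.1344, 0.278]
ee_rot: [0.0, 3.141, -0.0]
ft_force: [-4.9, 0.1, -1.4]
gripper_width: 0.0346
finger_force: 60.7
```

```bash
python3 - <<'E'
from h import *
fm(3);st()
E
```

```text
f mean [-1.4   0.12 -3.5 ]
t 18.1 p [0.5251 0.1344 0.278 ] yawy 1.5707 tilt [ 0.0003 -0.0001] f [-1.96  0.05 -4.1 ] w 0.0348 ff 60.5 q [ 0.1   0.29  0.05  1.34 -0.    0.1 ]
```

Request:
jog_arm(plan=[[[-0.0005,0,0.0016,0],[-0.0005,0,0.0016,0],[-0.0004,0,0.0016,0],[-0.0004,0,0.0016,0],[-0.0004,0,0.0016,0]]])

```text
time: 18.52
ee_pos: [0.527, 0.1344, 0.27]
ee_rot: [-0.0, -3.142, -0.0]
ft_force: [-5.9, 0.3, -0.6]
gripper_width: 0.0347
finger_force: 60.7
```

```bash
python3 - <<'E'
from h import *
fm(4);st()
E
```

```text
f mean [-4.72 -0.03 -1.67]
t 18.72 p [0.527  0.1344 0.27  ] yawy 1.5707 tilt [-0.0002 -0.    ] f [-5.39 -0.25 -1.74] w 0.0347 ff 60.7 q [ 0.1   0.29  0.04  1.32 -0.    0.1 ]
```

Request:
jog_arm(plan=[[[0.002,0,0.0003,0],[0.003,0,0.0004,0],[0.003,0,0.0004,0],[0.003,0,0.0004,0],[0.003,0,0.0004,0]]])

```text
time: 19.13
ee_pos: [0.5128, 0.1344, 0.2682]
ee_rot: [0.0, 3.141, 0.0]
ft_force: [-0.8, 0.6, -2.6]
gripper_width: 0.0346
finger_force: 60.7
```

Request:
jog_arm(plan=[[[0.003,0,0.0004,0],[0.003,0,0.0004,0],[0.003,0,0.0004,0],[0.003,0,0.0004,0],[0.003,0,0.0004,0]]])

```text
time: 19.55
ee_pos: [0.4978, 0.1344, 0.2662]
ee_rot: [0.0, 3.141, 0.0]
ft_force: [0.4, -0.3, -3.0]
gripper_width: 0.0343
finger_force: 60.7
```

Request:
jog_arm(plan=[[[0.003,0,0.0004,0],[0.003,0,0.0004,0],[0.003,0,0.0004,0],[0.001,0,0.0001,0],[0,0,0,0]]])

```text
time: 19.97
ee_pos: [0.4878, 0.1344, 0.2649]
ee_rot: [0.0, 3.142, -0.0]
ft_force: [0.2, -0.2, -2.6]
gripper_width: 0.0348
finger_force: 60.6
```

```bash
python3 - <<'E'
from h import *
fm(4);st()
t=cam('top')['pixels'];s=cam('scene')['pixels']
z=lambda p:cv2.resize(p,(400,400),interpolation=cv2.INTER_CUBIC)
cv2.imwrite('pics/g.png',np.hstack([z(t[165:235,235:305]),z(s[130:230,310:410])]))
E
```

```text
f mean [-0.01 -0.24 -2.59]
t 20.17 p [0.4882 0.1344 0.2649] yawy 1.5707 tilt [ 0. -0.] f [ 0.6  -0.62 -2.29] w 0.0344 ff 60.6 q [ 0.11  0.23 -0.07  1.28 -0.    0.11]
```

View pics/g.png

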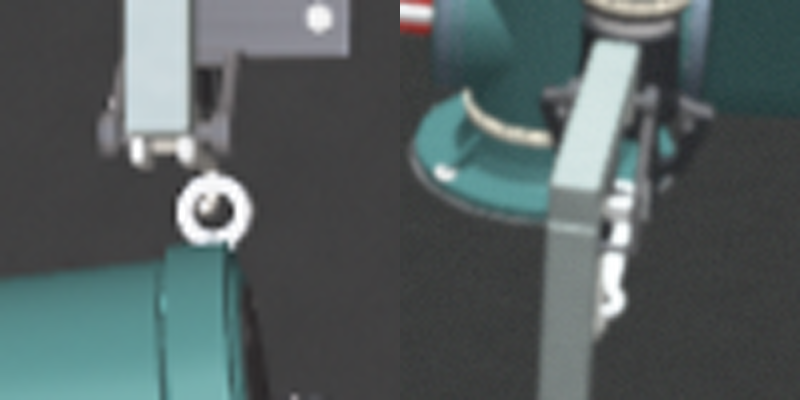

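The top view shows the hook's point inside the eye hole: point at (212,205), eye centre at (214,210). The lever is captured, so I'll lower it onto the bowl.

Request:
jog_arm(plan=[[[0,0,0.002,0],[0,0,0.002,0],[0,0,0.002,0],[0,0,0.001,0],[0,0,0.001,0]]])

```text
time: 20.68
ee_pos: [0.488, 0.1344, 0.2567]
ee_rot: [-0.0, -3.141, 0.0]
ft_force: [-0.1, 0.2, -2.2]
gripper_width: 0.035
finger_force: 60.7
```

Request:
jog_arm(plan=[[[0,0,0.001,0],[0,0,0.001,0],[0,0,0.001,0],[0,0,0,0],[0,0,0,0]]])

```text
time: 21.1
ee_pos: [0.4882, 0.1344, 0.2541]
ee_rot: [0.0, 3.141, 0.0]
ft_force: [0.2, 0.6, 1.2]
gripper_width: 0.0345
finger_force: 61.0
```

```bash
python3 - <<'E'
from h import *
fm(4);st()
E
```

```text
f mean [-0.43 -0.02  0.74]
t 21.3 p [0.4882 0.1345 0.254 ] yawy 1.5707 tilt [0.0004 0.    ] f [-0.5   0.21  0.41] w 0.0344 ff 61.1 q [ 0.11  0.23 -0.09  1.25 -0.    0.11]
```

Request:
jog_arm(plan=[[[0,0,0.0005,0],[0,0,0.0005,0],[0,0,0.0005,0],[0,0,0.0005,0],[0,0,0,0]]])

```text
time: 21.72
ee_pos: [0.4881, 0.1345, 0.2518]
ee_rot: [-0.0, 3.142, 0.0]
ft_force: [-0.1, 1.2, 2.5]
gripper_width: 0.035
finger_force: 61.2
```

```bash
python3 - <<'E'
from h import *
fm(3);st()
E
```

```text
f mean [0.28 0.93 2.81]
t 21.87 p [0.488  0.1345 0.2519] yawy 1.5708 tilt [0.0001 0.0001] f [0.05 1.32 2.21] w 0.0345 ff 61.2 q [ 0.11  0.23 -0.1   1.24  0.    0.11]
```

Request:
jog_arm(plan=[[[0,0,0.001,0],[0,0,0.001,0],[0,0,0.001,0],[0,0,0,0],[0,0,0,0]]])

```text
time: 22.28
ee_pos: [0.488, 0.1344, 0.2488]
ee_rot: [-0.0, -3.141, 0.0]
ft_force: [1.2, 0.5, 2.1]
gripper_width: 0.0348
finger_force: 61.2
```

```bash
python3 - <<'E'
from h import *
fm(3);st()
E
```

```text
f mean [0.62 0.03 2.34]
t 22.43 p [0.488  0.1344 0.2489] yawy 1.5706 tilt [-0.0001 -0.0001] f [ 0.83 -0.46  2.65] w 0.0347 ff 61.2 q [ 0.11  0.23 -0.1   1.24 -0.    0.11]
```

Request:
jog_arm(plan=[[[0,0,0.0032,0],[0,0,0.0033,0],[0.0003,0,0.0033,0],[0.0004,0,0.0034,0],[0.0004,0,0.0034,0]]])

```text
time: 22.85
ee_pos: [0.4868, 0.1344, 0.2318]
ee_rot: [-0.0, -3.141, 0.0]
ft_force: [0.6, 0.3, 2.9]
gripper_width: 0.0346
finger_force: 61.1
```

Request:
jog_arm(plan=[[[-0.0002,0,0.0045,0],[-0.0004,0,0.0045,0],[-0.0006,0,0.0045,0],[-0.0007,0,0.0045,0],[-0.0008,0,0.0045,0]]])

```text
time: 23.27
ee_pos: [0.4897, 0.1344, 0.2093]
ee_rot: [-0.0, -3.141, 0.0]
ft_force: [0.7, 1.2, 2.1]
gripper_width: 0.0347
finger_force: 60.9
```

```bash
python3 - <<'E'
from h import *
fm(3);st()
E
```

```text
f mean [0.23 0.77 1.98]
t 23.42 p [0.4895 0.1344 0.2094] yawy 1.5706 tilt [-0.0007 -0.0001] f [0.34 0.94 1.91] w 0.0343 ff 60.8 q [ 0.11  0.25 -0.19  1.13 -0.    0.11]
```

Forces stay low (about 4.5 N on the hook). I'll continue the arc.

Request:
jog_arm(plan=[[[-0.0009,0,0.0044,0],[-0.0011,0,0.0044,0],[-0.0013,0,0.0043,0],[-0.0015,0,0.0043,0],[-0.0017,0,0.0043,0]]])

```text
time: 23.83
ee_pos: [0.4962, 0.1345, 0.1876]
ee_rot: [-0.0, -3.141, -0.0]
ft_force: [0.4, 0.9, 2.8]
gripper_width: 0.0346
finger_force: 60.6
```

Request:
jog_arm(plan=[[[-0.0017,0,0.0042,0],[-0.0019,0,0.0041,0],[-0.0021,0,0.004,0],[-0.0022,0,0.004,0],[-0.0024,0,0.0039,0]]])

```text
time: 24.25
ee_pos: [0.5067, 0.1345, 0.1675]
ee_rot: [0.0, -3.142, -0.0]
ft_force: [-0.7, 2.0, 2.7]
gripper_width: 0.0344
finger_force: 60.3
```

```bash
python3 - <<'E'
from h import *
fm(3);st()
t=cam('top')['pixels'];s=cam('scene')['pixels']
z=lambda p:cv2.resize(p,(400,400),interpolation=cv2.INTER_CUBIC)
cv2.imwrite('pics/h.png',np.hstack([z(t[165:235,235:305]),z(s[130:230,310:410])]))
E
```

```text
f mean [0.15 1.83 1.46]
t 24.4 p [0.5063 0.1345 0.1675] yawy 1.5709 tilt [-0.0009  0.0001] f [-0.05  1.64  1.21] w 0.0344 ff 59.8 q [ 0.1   0.3  -0.23  1.04  0.    0.1 ]
```

View pics/h.png

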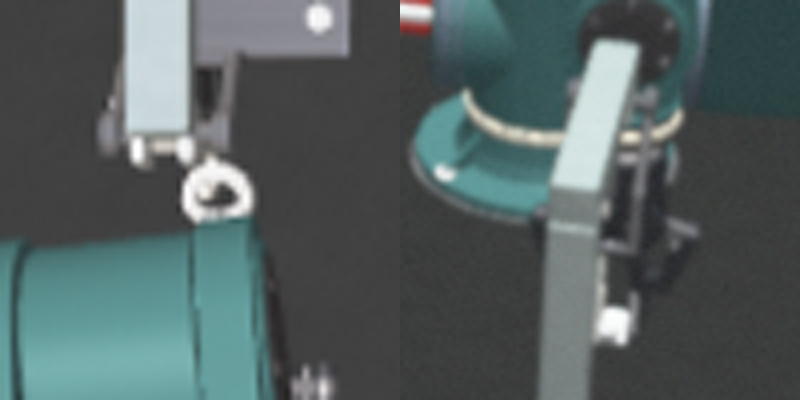

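The eye is tilting around the bowl as intended: eye at (217,195) in the top crop, boss at (612,325) in the scene crop. The wrist housing may come close to the hanger arm, so I'll check its extent.

```bash
python3 - <<'E'
from h import *
t=cam('top');s=cam('scene')
for z in(.4,.45,.5): print(z,onz(t,(235+225*.175,165+220*.175),z))
def onx(c,uv,x):
    d=c['R'].T@np.array([(uv[0]-c['cx'])/c['fx'],(uv[1]-c['cy'])/c['fy'],1]); o=-c['R'].T@c['t']; return o+d*(x-o[0])/d[0]
for x in(.56,.58,.6):
  for u,v in((630,35),(630,85)): print(x,onx(s,(310+(u-400)/4,130+v/4),x))
E
```

```text
0.4 [0.58362307 0.11336353 0.4       ]
0.45 [0.57896809 0.10857978 0.45      ]
0.5 [0.57431312 0.10379603 0.5       ]
0.56 [0.56       0.14153732 0.43676957]
0.56 [0.56       0.14433096 0.39704189]
0.58 [0.58       0.14348981 0.44698531]
0.58 [0.58       0.14623592 0.40793349]
0.6 [0.6        0.1454423  0.45720104]
0.6 [0.6        0.14814088 0.41882509]
```

Request:
jog_arm(plan=[[[-0.0035,0,0.0048,0],[-0.0036,0,0.0047,0],[-0.0036,0,0.0046,0],[-0.0037,0,0.0045,0],[-0.0038,0,0.0044,0]]])

```text
time: 25.02
ee_pos: [0.5251, 0.1344, 0.1443]
ee_rot: [-0.0, -3.142, -0.0]
ft_force: [0.2, 1.7, 3.3]
gripper_width: 0.0345
finger_force: 59.6
```

Request:
jog_arm(plan=[[[0,0,0.0028,0],[0,0,0.0028,0],[0,0,0.0028,0],[0,0,0.0028,0],[0,0,0.0028,0]]])

```text
time: 25.43
ee_pos: [0.5247, 0.1345, 0.1308]
ee_rot: [0.0, 3.141, 0.0]
ft_force: [-0.2, 0.8, 6.3]
gripper_width: 0.0344
finger_force: 60.0
```

```bash
python3 - <<'E'
from h import *
fm(4);st()
E
```

```text
f mean [0.04 2.88 2.39]
t 25.63 p [0.5245 0.1344 0.1308] yawy 1.5708 tilt [-0.0003 -0.    ] f [0.09 2.61 1.47] w 0.0349 ff 59.5 q [ 0.1   0.36 -0.25  0.96 -0.    0.1 ]
```

Request:
jog_arm(plan=[[[0,0.001,0.001,0],[0,0.001,0.001,0],[0,0.001,0.001,0],[0,0,0.001,0],[0,0,0,0]]])

```text
time: 26.05
ee_pos: [0.5247, 0.1374, 0.1268]
ee_rot: [0.0, 3.141, -0.0]
ft_force: [0.7, -0.2, 5.2]
gripper_width: 0.034
finger_force: 60.2
```

```bash
python3 - <<'E'
from h import *
fm(4);st()
E
```

```text
f mean [ 0.61 -0.29  4.71]
t 26.25 p [0.5247 0.1375 0.127 ] yawy 1.5707 tilt [0.0002 0.    ] f [ 0.81 -0.79  5.61] w 0.0345 ff 60.1 q [ 0.11  0.36 -0.26  0.95  0.    0.11]
```

Request:
jog_arm(plan=[[[0,0,0,0],[0,0,0,0],[0,0,0,0],[0.015,0,0,0],[0.025,0,0,0]]], hand=-1)

```text
time: 26.67
ee_pos: [0.4856, 0.1373, 0.1264]
ee_rot: [0.001, 3.141, 0.0]
ft_force: [-0.8, -0.4, 0.5]
gripper_width: 0.0854
finger_force: 0.0
```

Request:
jog_arm(plan=[[[0.03,0,0,0],[0.03,0,0,0],[0.03,0,0,0],[0.02,0,0,0],[0.01,0,0,0]]])

```text
time: 27.08
ee_pos: [0.3618, 0.1373, 0.1267]
ee_rot: [0.0, -3.14, 0.0]
ft_force: [0.5, 0.6, 0.6]
gripper_width: 0.0854
finger_force: 0.0
```

```bash
cat > w.py <<'E'
from h import *
for i in range(16):
    t=cam('top');tm=robot.read_state()['time']
    g=t['pixels'][186:260,262:282].min(2)>150; ys,xs=np.where(g)
    if i==0: print(proj(t,[[.61,.138,.21],[.61,.138,.105],[.58,.138,.11]]))
    print(round(tm,2),len(ys),(ys.min()+186,ys.max()+186,round(ys.mean()+186,1),round(xs.mean()+262,1)) if len(ys) else '',end=' | ')
cv2.imwrite('pics/w%d.png'%(tm*100),t['pixels']); st()
E
python3 w.py
```

```text
[[272.36316462 200.83604196]
 [275.40328799 203.79882616]
 [275.28281093 212.26175601]]
27.13 141 (np.int64(186), np.int64(209), np.float64(200.6), np.float64(271.7)) | 27.18 157 (np.int64(186), np.int64(213), np.float64(203.2), np.float64(271.6)) | 27.23 167 (np.int64(186), np.int64(217), np.float64(204.9), np.float64(271.6)) | 27.28 178 (np.int64(186), np.int64(220), np.float64(206.3), np.float64(271.5)) | 27.33 175 (np.int64(186), np.int64(221), np.float64(206.5), np.float64(271.4)) | 27.38 168 (np.int64(186), np.int64(220), np.float64(206.5), np.float64(271.6)) | 27.43 164 (np.int64(186), np.int64(217), np.float64(205.8), np.float64(271.7)) | 27.48 162 (np.int64(186), np.int64(214), np.float64(203.7), np.float64(271.8)) | 27.53 170 (np.int64(186), np.int64(211), np.float64(200.9), np.float64(271.9)) | 27.58 164 (np.int64(186), np.int64(207), np.float64(197.8), np.float64(271.8)) | 27.63 154 (np.int64(186), np.int64(202), np.float64(195.0), np.float64(272.0)) | 27.68 114 (np.int64(186), np.int64(197), np.float64(192.3), np.float64(271.7)) | 27.73 99 (np.int64(186), np.int64(195), np.float64(190.1), np.float64(271.6)) | 27.78 75 (np.int64(186), np.int64(193), np.float64(189.0), np.float64(270.7)) | 27.83 70 (np.int64(186), np.int64(193), np.float64(188.7), np.float64(270.1)) | 27.88 72 (np.int64(186), np.int64(193), np.float64(188.7), np.float64(270.1)) | t 27.88 p [0.3647 0.1374 0.1269] yawy 1.5707 tilt [-0.  0.] f [ 0.5   0.52 -0.88] w 0.0857 ff 0.0 q [ 0.15  0.12 -0.6   0.85  0.    0.15]
```

The lever hangs and swings. I'll let it die down.

Request:
jog_arm(plan=[[[0,0,0,0],[0,0,0,0],[0,0,0,0],[0,0,0,0],[0,0,0,0]]])

```text
time: 28.3
ee_pos: [0.3647, 0.1374, 0.1269]
ee_rot: [0.0, 3.142, -0.0]
ft_force: [-0.2, -0.3, 0.5]
gripper_width: 0.0857
finger_force: 0.0
```

Request:
jog_arm(plan=[[[0,0,0,0],[0,0,0,0],[0,0,0,0],[0,0,0,0],[0,0,0,0]]])

```text
time: 28.72
ee_pos: [0.3646, 0.1374, 0.1269]
ee_rot: [-0.0, -3.142, 0.0]
ft_force: [0.0, 0.8, 0.7]
gripper_width: 0.0853
finger_force: 0.0
```

Request:
jog_arm(plan=[[[0,0,0,0],[0,0,0,0],[0,0,0,0],[0,0,0,0],[0,0,0,0]]])

```text
time: 29.13
ee_pos: [0.3647, 0.1374, 0.1269]
ee_rot: [0.0, 3.142, -0.0]
ft_force: [0.0, -0.3, -0.5]
gripper_width: 0.0851
finger_force: 0.0
```

Request:
jog_arm(plan=[[[0,0,0,0],[0,0,0,0],[0,0,0,0],[0,0,0,0],[0,0,0,0]]])

```text
time: 29.55
ee_pos: [0.3646, 0.1374, 0.1269]
ee_rot: [-0.0, -3.142, 0.0]
ft_force: [0.5, 0.4, -0.0]
gripper_width: 0.0855
finger_force: 0.0
```

Request:
jog_arm(plan=[[[0,0,0,0],[0,0,0,0],[0,0,0,0],[0,0,0,0],[0,0,0,0]]])

```text
time: 29.97
ee_pos: [0.3646, 0.1374, 0.1269]
ee_rot: [-0.0, -3.142, 0.0]
ft_force: [0.3, -0.2, -0.2]
gripper_width: 0.0857
finger_force: 0.0
```

Request:
jog_arm(plan=[[[0,0,0,0],[0,0,0,0],[0,0,0,0],[0,0,0,0],[0,0,0,0]]])

```text
time: 30.38
ee_pos: [0.3646, 0.1375, 0.1269]
ee_rot: [0.0, 3.142, -0.0]
ft_force: [0.9, 0.4, 0.1]
gripper_width: 0.0854
finger_force: 0.0
```

Request:
jog_arm(plan=[[[0,0,0,0],[0,0,0,0],[0,0,0,0],[0,0,0,0],[0,0,0,0]]])

```text
time: 30.8
ee_pos: [0.3646, 0.1374, 0.1269]
ee_rot: [-0.0, -3.142, -0.0]
ft_force: [-0.2, 0.8, 0.8]
gripper_width: 0.0853
finger_force: 0.0
```

Request:
jog_arm(plan=[[[0,0,0,0],[0,0,0,0],[0,0,0,0],[0,0,0,0],[0,0,0,0]]])

```text
time: 31.22
ee_pos: [0.3646, 0.1374, 0.1269]
ee_rot: [0.0, 3.142, -0.0]
ft_force: [0.2, 0.3, 0.6]
gripper_width: 0.0853
finger_force: 0.0
```

Request:
jog_arm(plan=[[[0,0,0,0],[0,0,0,0],[0,0,0,0],[0,0,0,0],[0,0,0,0]]])

```text
time: 31.63
ee_pos: [0.3646, 0.1374, 0.1269]
ee_rot: [-0.0, -3.142, -0.0]
ft_force: [0.7, 0.4, 0.5]
gripper_width: 0.0855
finger_force: 0.0
```

Request:
jog_arm(plan=[[[0,0,0,0],[0,0,0,0],[0,0,0,0],[0,0,0,0],[0,0,0,0]]])

```text
time: 32.05
ee_pos: [0.3646, 0.1374, 0.1269]
ee_rot: [0.0, 3.142, 0.0]
ft_force: [0.6, 0.4, -0.1]
gripper_width: 0.0853
finger_force: 0.0
```

Request:
jog_arm(plan=[[[0,0,0,0],[0,0,0,0],[0,0,0,0],[0,0,0,0],[0,0,0,0]]])

```text
time: 32.47
ee_pos: [0.3647, 0.1374, 0.1269]
ee_rot: [0.0, 3.142, 0.0]
ft_force: [-0.1, 0.2, -0.9]
gripper_width: 0.0852
finger_force: 0.0
```

Request:
jog_arm(plan=[[[0,0,0,0],[0,0,0,0],[0,0,0,0],[0,0,0,0],[0,0,0,0]]])

```text
time: 32.88
ee_pos: [0.3647, 0.1375, 0.1269]
ee_rot: [0.0, 3.142, 0.0]
ft_force: [-0.2, -0.1, 0.3]
gripper_width: 0.0855
finger_force: 0.0
```

```bash
python3 w.py | sed 's/np.int64//g;s/np.float64//g'
```

```text
[[272.36316462 200.83604196]
 [275.40328799 203.79882616]
 [275.28281093 212.26175601]]
32.93 92 ((186), (194), (189.9), (271.4)) | 32.98 75 ((186), (193), (189.0), (270.7)) | 33.03 74 ((186), (193), (188.9), (270.4)) | 33.08 75 ((186), (193), (189.0), (270.7)) | 33.13 91 ((186), (194), (189.8), (271.3)) | 33.18 113 ((186), (196), (191.6), (271.8)) | 33.23 132 ((186), (200), (193.8), (271.8)) | 33.28 157 ((186), (204), (196.6), (271.9)) | 33.33 161 ((186), (208), (199.3), (271.8)) | 33.38 164 ((186), (212), (202.1), (271.8)) | 33.43 162 ((186), (215), (204.0), (271.7)) | 33.48 168 ((186), (218), (205.4), (271.7)) | 33.53 173 ((186), (219), (206.6), (271.8)) | 33.58 170 ((186), (219), (206.5), (271.7)) | 33.63 166 ((186), (217), (205.2), (271.7)) | 33.68 173 ((186), (215), (203.9), (271.9)) | t 33.68 p [0.3646 0.1374 0.1269] yawy 1.5707 tilt [-0.  0.] f [-0.06  0.12  0.15] w 0.0854 ff 0.0 q [ 0.15  0.12 -0.6   0.85  0.    0.15]
```

The boss peak speed is about 0.28 m/s, just under the limit and decaying slowly. I'll wait longer for some margin.

Request:
jog_arm(plan=[[[0,0,0,0],[0,0,0,0],[0,0,0,0],[0,0,0,0],[0,0,0,0]]])

```text
time: 34.1
ee_pos: [0.3647, 0.1375, 0.1269]
ee_rot: [0.0, 3.142, -0.0]
ft_force: [0.1, 0.0, 0.9]
gripper_width: 0.0854
finger_force: 0.0
```

Request:
jog_arm(plan=[[[0,0,0,0],[0,0,0,0],[0,0,0,0],[0,0,0,0],[0,0,0,0]]])

```text
time: 34.52
ee_pos: [0.3647, 0.1374, 0.1269]
ee_rot: [0.0, 3.142, -0.0]
ft_force: [0.6, 0.3, 0.2]
gripper_width: 0.0854
finger_force: 0.0
```

Request:
jog_arm(plan=[[[0,0,0,0],[0,0,0,0],[0,0,0,0],[0,0,0,0],[0,0,0,0]]])

```text
time: 34.93
ee_pos: [0.3646, 0.1374, 0.1269]
ee_rot: [-0.0, -3.142, 0.0]
ft_force: [-0.0, -0.8, 0.3]
gripper_width: 0.0851
finger_force: 0.0
```

Request:
jog_arm(plan=[[[0,0,0,0],[0,0,0,0],[0,0,0,0],[0,0,0,0],[0,0,0,0]]])

```text
time: 35.35
ee_pos: [0.3646, 0.1374, 0.1269]
ee_rot: [0.0, 3.142, 0.0]
ft_force: [0.0, -0.4, 0.1]
gripper_width: 0.0851
finger_force: 0.0
```

Request:
jog_arm(plan=[[[0,0,0,0],[0,0,0,0],[0,0,0,0],[0,0,0,0],[0,0,0,0]]])

```text
time: 35.77
ee_pos: [0.3646, 0.1375, 0.1269]
ee_rot: [-0.0, -3.142, 0.0]
ft_force: [-0.7, 0.5, -0.5]
gripper_width: 0.0853
finger_force: 0.0
```

Request:
jog_arm(plan=[[[0,0,0,0],[0,0,0,0],[0,0,0,0],[0,0,0,0],[0,0,0,0]]])

```text
time: 36.18
ee_pos: [0.3647, 0.1374, 0.1269]
ee_rot: [0.0, 3.142, -0.0]
ft_force: [-0.3, 1.1, -0.3]
gripper_width: 0.0853
finger_force: 0.0
```

Request:
jog_arm(plan=[[[0,0,0,0],[0,0,0,0],[0,0,0,0],[0,0,0,0],[0,0,0,0]]])

```text
time: 36.6
ee_pos: [0.3646, 0.1374, 0.1269]
ee_rot: [0.0, 3.142, 0.0]
ft_force: [0.5, 0.7, -0.1]
gripper_width: 0.0857
finger_force: 0.0
```

Request:
jog_arm(plan=[[[0,0,0,0],[0,0,0,0],[0,0,0,0],[0,0,0,0],[0,0,0,0]]])

```text
time: 37.02
ee_pos: [0.3646, 0.1375, 0.1269]
ee_rot: [-0.0, -3.142, 0.0]
ft_force: [0.2, 0.7, 0.7]
gripper_width: 0.0855
finger_force: 0.0
```

Request:
jog_arm(plan=[[[0,0,0,0],[0,0,0,0],[0,0,0,0],[0,0,0,0],[0,0,0,0]]])

```text
time: 37.43
ee_pos: [0.3646, 0.1374, 0.1269]
ee_rot: [0.0, 3.142, -0.0]
ft_force: [0.7, -0.3, -0.4]
gripper_width: 0.0855
finger_force: 0.0
```

Request:
jog_arm(plan=[[[0,0,0,0],[0,0,0,0],[0,0,0,0],[0,0,0,0],[0,0,0,0]]])

```text
time: 37.85
ee_pos: [0.3647, 0.1374, 0.1269]
ee_rot: [0.0, 3.142, 0.0]
ft_force: [-0.1, 0.4, -0.7]
gripper_width: 0.0858
finger_force: 0.0
```

Request:
jog_arm(plan=[[[0,0,0,0],[0,0,0,0],[0,0,0,0],[0,0,0,0],[0,0,0,0]]])

```text
time: 38.27
ee_pos: [0.3646, 0.1375, 0.1269]
ee_rot: [0.0, 3.142, -0.0]
ft_force: [-0.7, 0.5, 0.6]
gripper_width: 0.085
finger_force: 0.0
```

Request:
jog_arm(plan=[[[0,0,0,0],[0,0,0,0],[0,0,0,0],[0,0,0,0],[0,0,0,0]]])

```text
time: 38.68
ee_pos: [0.3646, 0.1375, 0.1269]
ee_rot: [-0.0, -3.142, -0.0]
ft_force: [0.4, -0.4, -0.4]
gripper_width: 0.0855
finger_force: 0.0
```

Request:
jog_arm(plan=[[[0,0,0,0],[0,0,0,0],[0,0,0,0],[0,0,0,0],[0,0,0,0]]])

```text
time: 39.1
ee_pos: [0.3646, 0.1374, 0.1269]
ee_rot: [-0.0, -3.142, 0.0]
ft_force: [-0.2, 0.1, 0.4]
gripper_width: 0.0851
finger_force: 0.0
```

Request:
jog_arm(plan=[[[0,0,0,0],[0,0,0,0],[0,0,0,0],[0,0,0,0],[0,0,0,0]]])

```text
time: 39.52
ee_pos: [0.3646, 0.1374, 0.1269]
ee_rot: [0.0, 3.142, -0.0]
ft_force: [0.1, 0.3, -0.5]
gripper_width: 0.0855
finger_force: 0.0
```

Request:
jog_arm(plan=[[[0,0,0,0],[0,0,0,0],[0,0,0,0],[0,0,0,0],[0,0,0,0]]])

```text
time: 39.93
ee_pos: [0.3646, 0.1374, 0.1269]
ee_rot: [0.0, 3.142, -0.0]
ft_force: [1.0, -0.8, -0.2]
gripper_width: 0.0855
finger_force: 0.0
```

Request:
jog_arm(plan=[[[0,0,0,0],[0,0,0,0],[0,0,0,0],[0,0,0,0],[0,0,0,0]]])

```text
time: 40.35
ee_pos: [0.3646, 0.1374, 0.1269]
ee_rot: [-0.0, -3.142, 0.0]
ft_force: [0.7, 0.4, 0.0]
gripper_width: 0.0854
finger_force: 0.0
```

Request:
jog_arm(plan=[[[0,0,0,0],[0,0,0,0],[0,0,0,0],[0,0,0,0],[0,0,0,0]]])

```text
time: 40.77
ee_pos: [0.3647, 0.1375, 0.1269]
ee_rot: [0.0, 3.142, 0.0]
ft_force: [0.2, -0.4, 0.6]
gripper_width: 0.0853
finger_force: 0.0
```

Request:
jog_arm(plan=[[[0,0,0,0],[0,0,0,0],[0,0,0,0],[0,0,0,0],[0,0,0,0]]])

```text
time: 41.18
ee_pos: [0.3647, 0.1375, 0.1269]
ee_rot: [0.0, 3.142, 0.0]
ft_force: [0.0, 0.2, 0.3]
gripper_width: 0.0854
finger_force: 0.0
```

Request:
jog_arm(plan=[[[0,0,0,0],[0,0,0,0],[0,0,0,0],[0,0,0,0],[0,0,0,0]]])

```text
time: 41.6
ee_pos: [0.3646, 0.1375, 0.1269]
ee_rot: [-0.0, -3.142, -0.0]
ft_force: [-0.4, 0.0, 0.5]
gripper_width: 0.0853
finger_force: 0.0
```

Request:
jog_arm(plan=[[[0,0,0,0],[0,0,0,0],[0,0,0,0],[0,0,0,0],[0,0,0,0]]])

```text
time: 42.02
ee_pos: [0.3646, 0.1374, 0.1269]
ee_rot: [0.0, 3.142, 0.0]
ft_force: [-0.6, -0.2, -0.7]
gripper_width: 0.0856
finger_force: 0.0
```

Request:
jog_arm(plan=[[[0,0,0,0],[0,0,0,0],[0,0,0,0],[0,0,0,0],[0,0,0,0]]])

```text
time: 42.43
ee_pos: [0.3646, 0.1374, 0.1269]
ee_rot: [-0.0, -3.142, 0.0]
ft_force: [0.4, -0.5, 0.5]
gripper_width: 0.0855
finger_force: 0.0
```

Request:
jog_arm(plan=[[[0,0,0,0],[0,0,0,0],[0,0,0,0],[0,0,0,0],[0,0,0,0]]])

```text
time: 42.85
ee_pos: [0.3647, 0.1375, 0.1269]
ee_rot: [0.0, 3.142, 0.0]
ft_force: [-0.5, 0.4, -0.4]
gripper_width: 0.0853
finger_force: 0.0
```

```bash
sed -i 's/range(16)/range(20)/' w.py; python3 w.py | sed 's/np.int64//g;s/np.float64//g'
```

```text
[[272.36316462 200.83604196]
 [275.40328799 203.79882616]
 [275.28281093 212.26175601]]
42.9 167 ((186), (217), (205.2), (271.7)) | 42.95 169 ((186), (216), (204.6), (271.8)) | 43.0 167 ((186), (214), (203.4), (271.8)) | 43.05 164 ((186), (211), (201.3), (271.8)) | 43.1 160 ((186), (208), (199.1), (271.8)) | 43.15 157 ((186), (204), (196.6), (271.9)) | 43.2 139 ((186), (200), (194.0), (271.8)) | 43.25 120 ((186), (197), (192.2), (271.7)) | 43.3 99 ((186), (195), (190.5), (271.6)) | 43.35 94 ((186), (194), (189.8), (271.4)) | 43.4 82 ((186), (194), (189.3), (271.0)) | 43.45 93 ((186), (194), (189.8), (271.4)) | 43.5 106 ((186), (195), (190.9), (271.7)) | 43.55 121 ((186), (198), (192.4), (271.7)) | 43.6 141 ((186), (201), (194.7), (271.8)) | 43.65 156 ((186), (205), (196.9), (271.8)) | 43.7 161 ((186), (208), (199.3), (271.9)) | 43.75 168 ((186), (212), (201.8), (271.8)) | 43.8 165 ((186), (214), (203.3), (271.8)) | 43.85 165 ((186), (216), (204.5), (271.8)) | t 43.85 p [0.3647 0.1374 0.1269] yawy 1.5706 tilt [ 0. -0.] f [ 0.21 -0.09 -0.17] w 0.0852 ff 0.0 q [ 0.15  0.12 -0.6   0.85 -0.    0.15]
```

The swing is about 4 cm (0.26 m/s) and falling with a time constant of about 60 s. Plenty of time is left, so I'll wait another 12 s.

Request:
jog_arm(plan=[[[0,0,0,0],[0,0,0,0],[0,0,0,0],[0,0,0,0],[0,0,0,0]]])

```text
time: 44.27
ee_pos: [0.3646, 0.1374, 0.1269]
ee_rot: [-0.0, -3.142, -0.0]
ft_force: [-0.3, -0.1, -0.4]
gripper_width: 0.0858
finger_force: 0.0
```

Request:
jog_arm(plan=[[[0,0,0,0],[0,0,0,0],[0,0,0,0],[0,0,0,0],[0,0,0,0]]])

```text
time: 44.68
ee_pos: [0.3646, 0.1375, 0.1269]
ee_rot: [-0.0, -3.142, -0.0]
ft_force: [0.7, 0.2, -0.3]
gripper_width: 0.0853
finger_force: 0.0
```

Request:
jog_arm(plan=[[[0,0,0,0],[0,0,0,0],[0,0,0,0],[0,0,0,0],[0,0,0,0]]])

```text
time: 45.1
ee_pos: [0.3647, 0.1375, 0.1269]
ee_rot: [0.0, 3.142, 0.0]
ft_force: [0.3, 0.2, -0.0]
gripper_width: 0.0853
finger_force: 0.0
```

Request:
jog_arm(plan=[[[0,0,0,0],[0,0,0,0],[0,0,0,0],[0,0,0,0],[0,0,0,0]]])

```text
time: 45.52
ee_pos: [0.3646, 0.1374, 0.1269]
ee_rot: [-0.0, -3.142, 0.0]
ft_force: [0.6, 0.3, 0.6]
gripper_width: 0.0854
finger_force: 0.0
```

Request:
jog_arm(plan=[[[0,0,0,0],[0,0,0,0],[0,0,0,0],[0,0,0,0],[0,0,0,0]]])

```text
time: 45.93
ee_pos: [0.3646, 0.1374, 0.1269]
ee_rot: [-0.0, -3.142, -0.0]
ft_force: [0.4, 0.4, 0.3]
gripper_width: 0.0851
finger_force: 0.0
```

Request:
jog_arm(plan=[[[0,0,0,0],[0,0,0,0],[0,0,0,0],[0,0,0,0],[0,0,0,0]]])

```text
time: 46.35
ee_pos: [0.3646, 0.1374, 0.1269]
ee_rot: [0.0, 3.142, 0.0]
ft_force: [0.6, 0.4, 0.4]
gripper_width: 0.0855
finger_force: 0.0
```

Request:
jog_arm(plan=[[[0,0,0,0],[0,0,0,0],[0,0,0,0],[0,0,0,0],[0,0,0,0]]])

```text
time: 46.77
ee_pos: [0.3646, 0.1374, 0.1269]
ee_rot: [0.0, 3.142, -0.0]
ft_force: [0.4, 0.3, -0.6]
gripper_width: 0.0857
finger_force: 0.0
```

Request:
jog_arm(plan=[[[0,0,0,0],[0,0,0,0],[0,0,0,0],[0,0,0,0],[0,0,0,0]]])

```text
time: 47.18
ee_pos: [0.3646, 0.1374, 0.1269]
ee_rot: [-0.0, -3.142, -0.0]
ft_force: [0.2, 0.1, 0.3]
gripper_width: 0.0853
finger_force: 0.0
```

Request:
jog_arm(plan=[[[0,0,0,0],[0,0,0,0],[0,0,0,0],[0,0,0,0],[0,0,0,0]]])

```text
time: 47.6
ee_pos: [0.3647, 0.1375, 0.1269]
ee_rot: [0.0, 3.142, 0.0]
ft_force: [0.1, 0.1, -0.6]
gripper_width: 0.0849
finger_force: 0.0
```

Request:
jog_arm(plan=[[[0,0,0,0],[0,0,0,0],[0,0,0,0],[0,0,0,0],[0,0,0,0]]])

```text
time: 48.02
ee_pos: [0.3646, 0.1374, 0.1269]
ee_rot: [-0.0, -3.142, 0.0]
ft_force: [-0.6, -0.1, 0.1]
gripper_width: 0.0856
finger_force: 0.0
```

Request:
jog_arm(plan=[[[0,0,0,0],[0,0,0,0],[0,0,0,0],[0,0,0,0],[0,0,0,0]]])

```text
time: 48.43
ee_pos: [0.3646, 0.1374, 0.1269]
ee_rot: [0.0, 3.142, -0.0]
ft_force: [-0.5, -0.5, 0.8]
gripper_width: 0.0853
finger_force: 0.0
```

Request:
jog_arm(plan=[[[0,0,0,0],[0,0,0,0],[0,0,0,0],[0,0,0,0],[0,0,0,0]]])

```text
time: 48.85
ee_pos: [0.3647, 0.1374, 0.1269]
ee_rot: [0.0, 3.142, -0.0]
ft_force: [0.2, -0.8, 0.3]
gripper_width: 0.0854
finger_force: 0.0
```

Request:
jog_arm(plan=[[[0,0,0,0],[0,0,0,0],[0,0,0,0],[0,0,0,0],[0,0,0,0]]])

```text
time: 49.27
ee_pos: [0.3646, 0.1374, 0.1269]
ee_rot: [-0.0, -3.142, 0.0]
ft_force: [0.5, -0.3, 0.2]
gripper_width: 0.0855
finger_force: 0.0
```

Request:
jog_arm(plan=[[[0,0,0,0],[0,0,0,0],[0,0,0,0],[0,0,0,0],[0,0,0,0]]])

```text
time: 49.68
ee_pos: [0.3646, 0.1374, 0.1269]
ee_rot: [-0.0, -3.142, -0.0]
ft_force: [-0.3, -0.0, -0.2]
gripper_width: 0.0853
finger_force: 0.0
```

Request:
jog_arm(plan=[[[0,0,0,0],[0,0,0,0],[0,0,0,0],[0,0,0,0],[0,0,0,0]]])

```text
time: 50.1
ee_pos: [0.3646, 0.1374, 0.1269]
ee_rot: [-0.0, -3.142, 0.0]
ft_force: [-0.3, -0.1, 0.4]
gripper_width: 0.0855
finger_force: 0.0
```

Request:
jog_arm(plan=[[[0,0,0,0],[0,0,0,0],[0,0,0,0],[0,0,0,0],[0,0,0,0]]])

```text
time: 50.52
ee_pos: [0.3646, 0.1374, 0.1269]
ee_rot: [-0.0, -3.142, 0.0]
ft_force: [0.4, 0.3, -0.1]
gripper_width: 0.0855
finger_force: 0.0
```

Request:
jog_arm(plan=[[[0,0,0,0],[0,0,0,0],[0,0,0,0],[0,0,0,0],[0,0,0,0]]])

```text
time: 50.93
ee_pos: [0.3646, 0.1375, 0.1269]
ee_rot: [0.0, 3.142, 0.0]
ft_force: [0.8, -0.1, 0.8]
gripper_width: 0.0853
finger_force: 0.0
```

Request:
jog_arm(plan=[[[0,0,0,0],[0,0,0,0],[0,0,0,0],[0,0,0,0],[0,0,0,0]]])

```text
time: 51.35
ee_pos: [0.3647, 0.1375, 0.1269]
ee_rot: [0.0, 3.142, -0.0]
ft_force: [0.8, -0.9, -0.7]
gripper_width: 0.0855
finger_force: 0.0
```

Request:
jog_arm(plan=[[[0,0,0,0],[0,0,0,0],[0,0,0,0],[0,0,0,0],[0,0,0,0]]])

```text
time: 51.77
ee_pos: [0.3647, 0.1375, 0.1269]
ee_rot: [0.0, 3.142, -0.0]
ft_force: [0.9, -0.4, 0.5]
gripper_width: 0.0853
finger_force: 0.0
```

Request:
jog_arm(plan=[[[0,0,0,0],[0,0,0,0],[0,0,0,0],[0,0,0,0],[0,0,0,0]]])

```text
time: 52.18
ee_pos: [0.3646, 0.1374, 0.1269]
ee_rot: [-0.0, -3.142, 0.0]
ft_force: [0.7, 0.5, 0.2]
gripper_width: 0.0855
finger_force: 0.0
```

Request:
jog_arm(plan=[[[0,0,0,0],[0,0,0,0],[0,0,0,0],[0,0,0,0],[0,0,0,0]]])

```text
time: 52.6
ee_pos: [0.3647, 0.1374, 0.1269]
ee_rot: [0.0, 3.142, -0.0]
ft_force: [-0.6, -0.4, -0.6]
gripper_width: 0.0855
finger_force: 0.0
```

Request:
jog_arm(plan=[[[0,0,0,0],[0,0,0,0],[0,0,0,0],[0,0,0,0],[0,0,0,0]]])

```text
time: 53.02
ee_pos: [0.3646, 0.1375, 0.1269]
ee_rot: [0.0, 3.142, 0.0]
ft_force: [-0.4, -0.2, -0.5]
gripper_width: 0.0858
finger_force: 0.0
```

Request:
jog_arm(plan=[[[0,0,0,0],[0,0,0,0],[0,0,0,0],[0,0,0,0],[0,0,0,0]]])

```text
time: 53.43
ee_pos: [0.3646, 0.1374, 0.1269]
ee_rot: [-0.0, -3.142, 0.0]
ft_force: [0.7, 0.6, 0.8]
gripper_width: 0.0851
finger_force: 0.0
```

Request:
jog_arm(plan=[[[0,0,0,0],[0,0,0,0],[0,0,0,0],[0,0,0,0],[0,0,0,0]]])

```text
time: 53.85
ee_pos: [0.3646, 0.1374, 0.1269]
ee_rot: [0.0, 3.142, -0.0]
ft_force: [-0.4, 0.0, -0.4]
gripper_width: 0.0856
finger_force: 0.0
```

```bash
python3 w.py | sed 's/np.int64//g;s/np.float64//g'
```

```text
[[272.36316462 200.83604196]
 [275.40328799 203.79882616]
 [275.28281093 212.26175601]]
53.9 123 ((186), (198), (192.8), (271.7)) | 53.95 140 ((186), (201), (194.7), (271.7)) | 54.0 150 ((186), (204), (196.7), (271.8)) | 54.05 161 ((186), (208), (199.1), (271.8)) | 54.1 163 ((186), (211), (201.1), (271.8)) | 54.15 165 ((186), (213), (202.7), (271.9)) | 54.2 169 ((186), (215), (204.0), (271.9)) | 54.25 168 ((186), (216), (204.4), (271.7)) | 54.3 165 ((186), (216), (204.1), (271.6)) | 54.35 166 ((186), (214), (203.3), (271.7)) | 54.4 159 ((186), (212), (202.1), (271.7)) | 54.45 168 ((186), (210), (200.6), (271.8)) | 54.5 161 ((186), (207), (198.3), (271.7)) | 54.55 154 ((186), (203), (196.0), (271.8)) | 54.6 139 ((186), (200), (194.0), (271.8)) | 54.65 122 ((186), (198), (192.3), (271.7)) | 54.7 105 ((186), (196), (191.1), (271.6)) | 54.75 99 ((186), (195), (190.5), (271.6)) | 54.8 97 ((186), (195), (190.5), (271.6)) | 54.85 106 ((186), (195), (191.0), (271.7)) | t 54.85 p [0.3647 0.1375 0.1269] yawy 1.5707 tilt [0.0001 0.    ] f [0.43 0.69 0.18] w 0.0856 ff 0.0 q [ 0.15  0.12 -0.6   0.85  0.    0.15]
```

The peak is now about 0.22 m/s, so I'm handing in.

```bash
python3 -c "
from rig import robot
print(robot.finish_job())"
```

```text
the job is handed in; nothing more can be done
None
```

The lever with the eye now hangs released from the bottom of the hook, swinging about 4 cm (roughly 0.22 m/s at its peak); the job was handed in at about 55 s, and the hand-in returned no verdict.

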